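Set the end play of the bookmark spinner

ROBOT

A 6-joint arm with a two-finger parallel gripper is mounted at the origin on the work surface. World frame = base frame: x ahead of the robot, y to its left, z up, the work surface at z = 0. Lengths are in mm, angles in rad, forces in N, time in s.
With the tool pointing down it reaches from about 225 to 875 mm from the base axis. Payload 3.4 kg.
Tool frame: the origin (TCP) lies midway between the tips of the shut fingers; the grasp point (between the pads) lies 19 mm behind it (hold_point_z is the z of the grasp point in the tool frame, in mm); z points along the fingers, y is the direction in which the jaws open and shut (so a half turn about z gives the same grasp; the last joint's range is limited). The gripper opens to 85 mm and grips with 20 to 120 N. Pads are 22 mm wide; open, the fingers measure 114 mm over their backs; the gripper's body (76 mm by 85 mm) begins 54 mm behind the grasp point. The pads swing forward as they close: fully open they stand 13 mm farther back than shut.
Start: joints at [-1.308, 0.276, 1.505, -0, 1.361, -0.121], TCP at [215.308, -533.203, 231.328] pointing down, gripper open.
Joint ranges: [-2.89, 2.89], [-0.75, 2.08], [0.22, 2.7], [-1.18, 4.32], [0.11, 2.71], [-2.7, 2.7]. Speed limits (rad/s): [2.57, 2.57, 3.14, 3.14, 3.14, 3.14].

INTERFACE

Orientations are given as a rotation vector (axis times angle).
In Python, from plant import move_ptp, movel, goto_joints, move_gripper, dwell, ik, get_image, calibration, PlanningError, hand_in, current_clock, current_q, current_joint_velocities, current_tau, current_tcp_pos, current_orientation, current_force, current_wrist_torque, current_opening, hold_point_z gives the robot as it stands. Calls block until the motion is done:
- move_ptp(position, orientation): joint-space move of the TCP to a pose.
- movel(position, speed=150, rot=None): straight line of the TCP; rot=None keeps the orientation; speed is the mean speed in mm/s.
- goto_joints(angles): joint-space move.
- move_gripper(opening, squeeze=None): finger opening in mm; squeeze is the grip in N (None keeps the last); returns when the fingers have stopped.
- dwell(seconds).
- ik(position, orientation): joint angles nearest the present ones, or None.
- get_image(name): name is "scene" or "top" or "wrist"; returns the picture (420x560x3 uint8, red, green, blue); there is no depth.
- calibration(name): a dict with "fx", "fy", "cx", "cy" (pixels), "k1" (the pictures are not rectified: a ray, as slopes to the right and down, at radius r is drawn at 1 + k1 r^2 times it, then the intrinsics apply), "camera_from_world" (4x4, takes a point from world to camera coordinates). Camera axes: x right, y down, z forward; pixel columns grow to the right and rows downward; lengths in mm; the calibration is good to about 2 mm. A picture is of the moment at which its call begins: read the wrist's pose just before it. calibration takes no time and is no camera call; for the wrist camera it gives the pose at the moment of the call.
A pose or a line that the arm cannot do raises PlanningError and nothing moves.
- hand_in(): hands the job in, once; it reports no verdict.
Readings, each from a call of its own:
- current_clock(): time.
- current_q(): joint angles.
- current_joint_velocities(): joint speeds.
- current_tau(): joint torques, N m.
- current_tcp_pos(): TCP position.
- current_orientation(): TCP orientation.
- current_force(): force on the tool from outside, world axes, zero at the start.
- current_wrist_torque(): the same for the moment, N m.
- current_opening(): finger opening in mm.
Only numpy, scipy, OpenCV 4.12 (cv2) and the standard library are available. Lean on these libraries where they do the work, as an engineer would, in place of code of your own. Each camera call takes 0.05 s, during which the arm holds its last target.

TASK

The end cap on top of the bookmark spinner is started on its thread but still loose: screw it down until it bottoms out on its washer, then back it off a quarter turn so that the rack spins freely without wobbling. Finish while holding the cap there with the gripper closed on it, so that I can nip up its grub screw. It is thin plastic, so grip it lightly, and do not lean on the rack or disturb the things around it.

Things in the scene. Friction and masses are not known exactly. Their poses are not given: they have to be found in the camera images.
- spinner: countertop bookmark spinner, 232 mm tall in all, its round dark steel base (200 mm across, 12 mm thick) screwed to the counter, so it does not shift. Origin: centre of the underside of the base, on the counter; z up along the fixed steel post (17 mm) on whose threaded top the cap runs. The yaw says nothing of the rack or the cap.
- rotor: white plastic rack that turns freely about the post (0.05 N m; the cap does not drive it): square core 84 mm wide with wire pockets of bookmarks on its four faces (104 mm over the wires), a disc of 124 mm on top whose upper face is 190 mm above the counter, and on it a steel hub 46 mm across, 10 mm high, and a 1.6 mm thrust washer. Origin as the spinner's. More than 15 N is leaning on it.
- cap: black knurled end cap of thin moulded plastic, an upright cylinder 40 mm across, 30 mm high, on the post at the very top; nothing stands beside it above the hub. Origin: centre of its underside, 202 mm above the counter when bottomed; z up, x to the moulded rib on its top. It cannot be lifted off. A grip of up to 50 N a finger does no harm; above 70 N a finger it cracks.
- cap_top (a point): centre of the cap's top face, 30 mm above its underside, about 232 mm above the counter when bottomed
- cap_turn (a joint): angle of the cap on its thread, rad: 0 where it just bottoms on the washer, growing as it is unscrewed (anticlockwise from above; 0.64 mm higher a radian), 1.57 a quarter turn up. Starts at 2.2 to 4.6. Takes 0.05 N m to run and stays where it is left. The stop at 0 is hard: pushed on past it with 1 N m the cap gives only 0.03 rad, then the fingers slip round it.
- books: bystander: pile of three paperbacks, 198 x 129 mm, 63 mm high. Origin: centre of the underside
- bell: bystander: steel counter bell, 84 mm across, 59 mm high. Origin: centre of the underside
- hexkey: bystander: dark L-shaped hex key, 6 mm thick, 96 mm long, lying flat. Origin: middle of the long leg, on the counter
- penpot: bystander: dark steel pen pot, 76 mm across, 95 mm high, 150 mm with its pens. Origin: centre of the underside
Things that resemble listed ones, but are neither listed nor needed, are in the scene too. There is more than one size of the spinner; the job needs the middle-sized.

How it is judged:
By the outcome, as a careful person would: the job done as asked, in the order asked, and still so for the second after the job is handed in, while the arm keeps its last pose, push and grip.
It also fails if it takes over 64 s, if anything falls off the work surface, if the arm or the gripper's body presses on something with over 40 N, if the wrist force passes 120 N, or if a joint passes its speed limit or range.

## Working session

There is one attempt and no reset: what is moved stays moved. The work goes in short steps, each a Python script; the robot and the scene stay as the last script left them, time stands still between calls to the robot, and variables do not carry over. Pictures are saved under pics/ and viewed, and the job is handed in when it is done.

```bash
mkdir -p pics; ls; python3 - <<'E'
from plant import *
import cv2,numpy as np
for n in ["scene","top","wrist"]:
    c=calibration(n); im=get_image(n); cv2.imwrite(f"pics/{n}0.png",im[:,:,::-1])
    print(n,{k:(np.round(v,3).tolist()) for k,v in c.items()})
print(current_clock(),hold_point_z if not callable(hold_point_z) else hold_point_z(),current_orientation(),current_opening())
E
```

```text
pics
scene {'fx': 522.155, 'fy': 522.155, 'cx': 276.322, 'cy': 204.501, 'k1': 0.055, 'camera_from_world': [[-0.067, 0.998, -0.016, 96.659], [0.826, 0.047, -0.562, -361.384], [-0.56, -0.051, -0.827, 2020.561], [0.0, 0.0, 0.0, 1.0]]}
top {'fx': 396.794, 'fy': 396.794, 'cx': 281.875, 'cy': 212.978, 'k1': -0.08, 'camera_from_world': [[0.007, -1.0, -0.002, -24.297], [-0.996, -0.006, -0.091, 549.992], [0.091, 0.002, -0.996, 1470.329], [0.0, 0.0, 0.0, 1.0]]}
wrist {'fx': 328.597, 'fy': 328.597, 'cx': 275.809, 'cy': 209.936, 'k1': -0.062, 'camera_from_world': [[0.375, -0.927, -0.001, -575.539], [-0.892, -0.361, 0.273, -35.523], [-0.254, -0.101, -0.962, 378.588], [0.0, 0.0, 0.0, 1.0]]}
0.15 -18.700000000000003 [-3.08254344e+00 -5.98837561e-01  1.14823858e-04] 85.30906205727042
```

View pics/scene0.png

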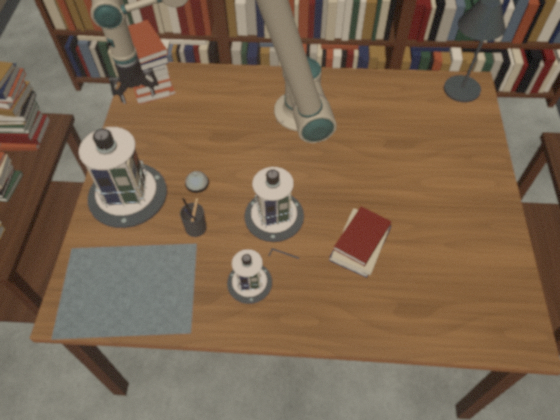

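View pics/top0.png

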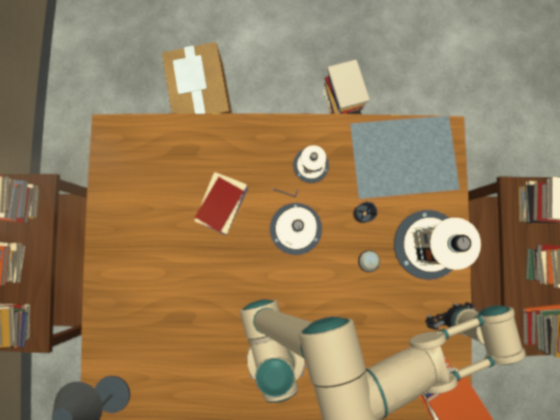

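View pics/wrist0.png

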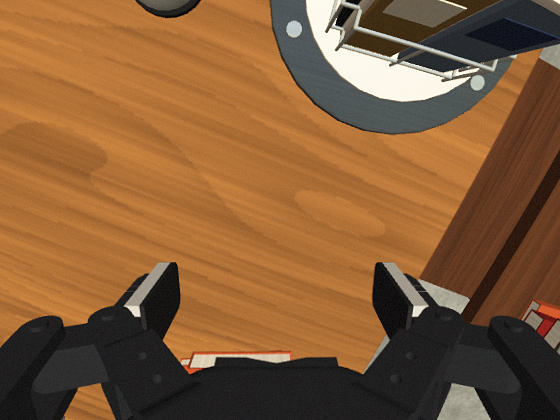

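Candidates for the spinner cap: a large spinner (top 460,242; scene 104,138), a middle one (top 297,226; scene 273,176), and a small one (top 313,157; scene 247,260). I choose the middle one and will check its base diameter and cap size next.

```bash
cat > h.py <<'E'
from plant import *
import cv2,numpy as np
from scipy.spatial.transform import Rotation as R
def K(c): return np.array([[c['fx'],0,c['cx']],[0,c['fy'],c['cy']],[0,0,1.]])
def ray(c,px):
    d=np.array([c['k1'],0,0,0,0.])
    s=cv2.undistortPoints(np.array(px,float).reshape(-1,1,2),K(c),d).reshape(-1,2)
    T=np.array(c['camera_from_world']);Rm=T[:3,:3];o=-Rm.T@T[:3,3]
    return o,np.c_[s,np.ones(len(s))]@Rm
def onplane(c,px,z):
    o,d=ray(c,px); return o+d*((z-o[2])/d[:,2])[:,None]
def proj(c,P):
    T=np.array(c['camera_from_world']);rv,_=cv2.Rodrigues(T[:3,:3])
    return cv2.projectPoints(np.array(P,float).reshape(-1,1,3),rv,T[:3,3],K(c),np.array([c['k1'],0,0,0,0.]))[0].reshape(-1,2)
def save(n,im): cv2.imwrite(f"pics/{n}.png",im[:,:,::-1])
E
python3 - <<'E'
from h import *
im=cv2.imread('pics/top0.png')[:,:,::-1]; sc=cv2.imread('pics/scene0.png')[:,:,::-1]
a=cv2.resize(im[195:260,260:335],None,fx=6,fy=6,interpolation=cv2.INTER_CUBIC)
b=cv2.resize(sc[160:245,235:310],None,fx=5,fy=5,interpolation=cv2.INTER_CUBIC)
h=max(a.shape[0],b.shape[0]);pad=lambda q:np.pad(q,((0,h-q.shape[0]),(0,0),(0,0)))
save('crop1',cv2.resize(np.hstack([pad(a),pad(b)]),None,fx=.9,fy=.9))
E
```

```text
(no output)
```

View pics/crop1.png

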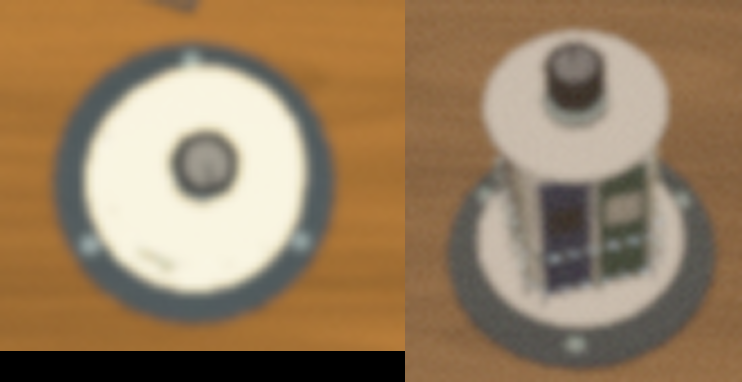

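The crop shows the middle spinner: a round grey base, the white disc and a dark cap on a steel hub. The cap is at about (298,225) in top and (273,175) in scene. Next I measure the base and the cap.

```bash
python3 - <<'E'
from h import *
im=cv2.imread('pics/top0.png'); sc=cv2.imread('pics/scene0.png')
ct=calibration('top');cs=calibration('scene')
# top: base = low saturation-blob vs wood
def blob(img,mask,pt):
    cn,_=cv2.findContours(mask.astype(np.uint8),cv2.RETR_EXTERNAL,cv2.CHAIN_APPROX_NONE)
    return [c for c in cn if cv2.pointPolygonTest(c,pt,False)>=0]
hs=cv2.cvtColor(im,cv2.COLOR_BGR2HSV)
m=(im[:,:,2].astype(int)-im[:,:,0]<50)
m[:195]=0;m[262:]=0;m[:,:262]=0;m[:,332:]=0
c=max(blob(im,m,(297,228)),key=cv2.contourArea)
P=onplane(ct,cv2.convexHull(c)[:,0],12)[:,:2].astype(np.float32)
print('base top',cv2.fitEllipse(P),cv2.minEnclosingCircle(P))
# white core->? cap rough
m=(im.max(2)<185); m2=np.zeros_like(m);m2[215:238,285:312]=m[215:238,285:312]
c=max(blob(im,m2,(298,225)),key=cv2.contourArea);e=cv2.fitEllipse(c);print('cap px top',e)
print(onplane(ct,[e[0]],233))
# size of the other bases
E
python3 - <<'E'
from h import *
sc=cv2.imread('pics/scene0.png');cs=calibration('scene')
v=sc.max(2);m=(v<110);m2=np.zeros_like(m);m2[165:186,263:284]=m[165:186,263:284]
cn,_=cv2.findContours(m2.astype(np.uint8),cv2.RETR_EXTERNAL,cv2.CHAIN_APPROX_NONE)
c=max(cn,key=cv2.contourArea);x,y,w,h=cv2.boundingRect(c);M=cv2.moments(c)
ctr=(M['m10']/M['m00'],M['m01']/M['m00']);print((x,y,w,h),ctr)
print('cap mid scene',onplane(cs,[ctr],220))
E
```

```text
base top ((493.04693603515625, -72.32514953613281), (195.5797882080078, 196.46453857421875), 0.6364349722862244) ((492.6000671386719, -72.31779479980469), 98.68041229248047)
cap px top ((297.3934020996094, 225.07603454589844), (11.816123962402344, 12.302661895751953), 20.144575119018555)
[[492.146374   -71.57438098 233.        ]]
(267, 173, 12, 12) (272.6328828828829, 179.78603603603602)
cap mid scene [[502.03146894 -70.59549925 220.        ]]
```

Base diameter measures 197 mm (200 given), so this is the middle spinner, with its axis at about (492.5,-72). Next I lift clear of the large spinner and hover above the cap for a closer look.

```bash
python3 - <<'E'
from h import *
ct=calibration('top')
print('large cap',onplane(ct,[(460,242)],350),'base',onplane(ct,[(428,243)],10))
q=current_q();print(np.round(q,3))
o=np.array(current_orientation())
# tool down yaw family
for yaw in [0,.5,1,1.5,2,2.5,3,-.5,-1,-1.5,-2,-2.5]:
    rv=(R.from_euler('z',yaw)*R.from_rotvec([np.pi,0,0])).as_rotvec()
    k=ik([492.5,-72,380],rv)
    print(yaw,None if k is None else np.round(k,3))
print(ik([150,-380,450],o))
E
```

```text
large cap [[ 437.14080572 -551.92473347  350.        ]] base [[ 439.93126045 -579.94236057   10.        ]]
[-1.308  0.276  1.506  0.     1.361 -0.121]
0 [-0.285  0.108  1.363 -0.     1.67   1.286]
0.5 [-0.285  0.108  1.363  0.     1.67   0.786]
1 [-0.285  0.108  1.363 -0.     1.67   0.286]
1.5 [-0.285  0.108  1.363  0.     1.67  -0.214]
2 [-0.285  0.108  1.363  0.     1.67  -0.714]
2.5 [-0.285  0.108  1.363  0.     1.67  -1.214]
3 [-0.285  0.108  1.363  0.     1.67  -1.714]
-0.5 [-0.285  0.108  1.363  0.     1.67   1.786]
-1 [-0.285  0.108  1.363 -0.     1.67   2.286]
-1.5 None
-2 None
-2.5 [-0.285  0.108  1.363  0.     1.67  -2.497]
[-1.36548999e+00 -3.10369795e-02  1.34558127e+00 -5.58942234e-05
  1.82846982e+00 -1.78462616e-01]
```

```bash
python3 - <<'E'
from h import *
o=np.array(current_orientation())
move_ptp([150,-380,450],o)
yaw=1.286+2.6
rv=(R.from_euler('z',yaw)*R.from_rotvec([np.pi,0,0])).as_rotvec()
k=ik([492.5,-72,380],rv)
print(k)
if k is None:
    k=ik([492.5,-72,380],(R.from_euler('z',1.286)*R.from_rotvec([np.pi,0,0])).as_rotvec()); k[5]=-2.6
goto_joints(k)
c=calibration('wrist');im=get_image('wrist');save('w1',im)
np.save('cw1.npy',c,allow_pickle=True)
print(current_q(),current_tcp_pos(),current_orientation(),current_force(),current_wrist_torque(),current_clock())
print(proj(c,[[492.5,-72,234],[492.5,-72,200]]))
E
```

```text
[-2.85051928e-01  1.07973148e-01  1.36346922e+00 -4.44089210e-16
  1.67015029e+00 -2.60025560e+00]
[-2.86015802e-01  1.08203594e-01  1.36343984e+00 -2.95696318e-04
  1.67015889e+00 -2.60001307e+00] [492.4616545  -72.59566491 379.89891474] [ 1.14056626e+00 -2.92686530e+00  1.64483228e-04] [-0.21294951  0.91674858 -0.43542112] [ 0.04908846  0.03293343 -0.00732429] 3.3417
[[277.64428945 197.1179237 ]
 [277.45370937 189.19172133]]
```

View pics/w1.png

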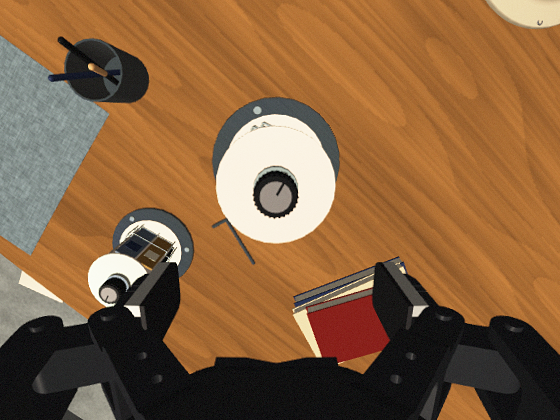

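The wrist view shows the middle cap at about (276,193), with its rib pointing up and to the right. The hex key is beside the base. Measuring the cap centre and the disc from this view.

```bash
python3 - <<'E'
from h import *
im=cv2.imread('pics/w1.png');c=np.load('cw1.npy',allow_pickle=True).item()
v=im.max(2)
def big(m,pt):
    cn,_=cv2.findContours(m.astype(np.uint8),cv2.RETR_EXTERNAL,cv2.CHAIN_APPROX_NONE)
    return max([k for k in cn if cv2.pointPolygonTest(k,pt,False)>=0],key=cv2.contourArea)
d=(v<70)  # black incl rib
m=np.zeros(v.shape,bool);m[165:225,248:305]=d[165:225,248:305]
k=big(m,(276,195));e=cv2.fitEllipse(k);print('black',e)
P=onplane(c,cv2.convexHull(k)[:,0],234)
print('enc@234',cv2.minEnclosingCircle(P[:,:2].astype(np.float32)),cv2.fitEllipse(P[:,:2].astype(np.float32)))
# grey face
g=(v>=90)&(v<190)&(im.max(2).astype(int)-im.min(2)<40);m=np.zeros(v.shape,bool);m[178:214,258:294]=g[178:214,258:294]
n,l,s,ct=cv2.connectedComponentsWithStats(m.astype(np.uint8))
for i in range(1,n):
  if s[i,4]>30: print(s[i],ct[i])
i=1+np.argmax(s[1:,4]);k=np.argwhere(l==i)[:,::-1]
h=cv2.convexHull(k.astype(np.int32));P=onplane(c,h[:,0],234)[:,:2].astype(np.float32);print('face',cv2.fitEllipse(P))
# white disc
w=(im.min(2)>200);m=np.zeros(v.shape,bool);m[90:260,200:350]=w[90:260,200:350]
k=big(m,(240,200));P=onplane(c,cv2.convexHull(k)[:,0],190)[:,:2]
# circle fit to lower part rows>170
px=k[:,0];sel=(px[:,1]>150);P=onplane(c,px[sel],190)[:,:2]
P=cv2.convexHull(P.astype(np.float32))[:,0]
A=np.c_[2*P,np.ones(len(P))];s=np.linalg.lstsq(A,(P**2).sum(1),rcond=None)[0];print('disc',s[:2],np.sqrt(s[2]+s[:2]@s[:2]))
cv2.imwrite('pics/cropcap.png',cv2.resize(im[160:230,240:310],None,fx=7,fy=7,interpolation=cv2.INTER_CUBIC))
E
```

```text
black ((275.34075927734375, 193.78451538085938), (43.23269271850586, 45.37110137939453), 1.0983282327651978)
enc@234 ((492.2410888671875, -75.38517761230469), 21.52752113342285) ((492.1144104003906, -75.2652587890625), (39.86029815673828, 42.886417388916016), 131.2720184326172)
[260 181  32  32 773] [275.03880983 197.11901682]
face ((493.9012145996094, -73.72074127197266), (28.795894622802734, 29.318809509277344), 105.0209732055664)
disc [493.86142066 -73.89706718] 61.04204890811879
```

View pics/cropcap.png

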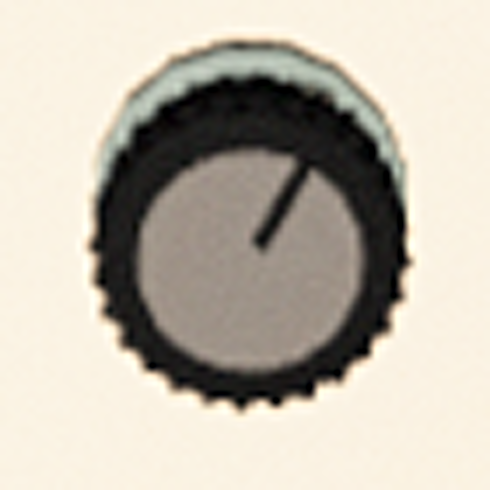

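```bash
python3 - <<'E'
from h import *
k=np.array(current_q());k[5]=-2.6+np.pi
goto_joints(k)
c=calibration('wrist');im=get_image('wrist');save('w2',im);im=im[:,:,::-1]
p=proj(c,[[493.5,-73,234]])[0];print(p)
x,y=p.astype(int)
v=im.max(2)
sl=np.s_[y-22:y+22,x-22:x+22]
g=(v>=90)&(v<190)&(v.astype(int)-im.min(2)<40);m=np.zeros(v.shape,bool);m[sl]=g[sl]
n,l,s,ct=cv2.connectedComponentsWithStats(m.astype(np.uint8));i=1+np.argmax(s[1:,4]);print(s[i])
h=cv2.convexHull(np.argwhere(l==i)[:,::-1].astype(np.int32));print('face',cv2.fitEllipse(onplane(c,h[:,0],234)[:,:2].astype(np.float32)))
w=(im.min(2)>200);m=np.zeros(v.shape,bool);m[y-100:y+70,x-75:x+75]=w[y-100:y+70,x-75:x+75]
cn,_=cv2.findContours(m.astype(np.uint8),0,cv2.CHAIN_APPROX_NONE);px=max(cn,key=cv2.contourArea)[:,0]
px=px[px[:,1]>y-43]
P=cv2.convexHull(onplane(c,px,190)[:,:2].astype(np.float32))[:,0]
A=np.c_[2*P,np.ones(len(P))];s=np.linalg.lstsq(A,(P**2).sum(1),rcond=None)[0];print('disc',s[:2],np.sqrt(s[2]+s[:2]@s[:2]))
print(current_force(),current_wrist_torque(),current_clock())
E
```

```text
[275.34400503 195.68889445]
[261 180  32  32 778]
face ((493.88067626953125, -73.80929565429688), (28.98099136352539, 29.233238220214844), 103.44867706298828)
disc [494.18536188 -73.73077823] 61.091973314735526
[-0.08120586  0.04634797  0.12035223] [ 0.05289775 -0.00022826 -0.02514019] 6.0417
```

View pics/w2.png

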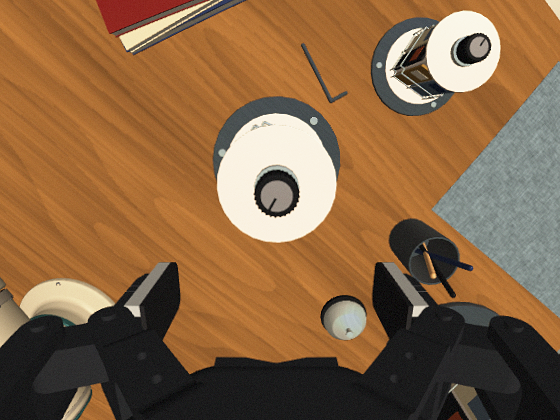

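Both views, half a turn apart, agree on the axis at (493.9,-73.8). Next: set q6 = -2.6, descend and grip lightly.

```bash
python3 - <<'E'
from h import *
X=[493.9,-73.8]
rv=(R.from_euler('z',1.286+2.6)*R.from_rotvec([np.pi,0,0])).as_rotvec()
move_ptp(X+[270],rv)
movel(X+[204.5],speed=80)
print(current_tcp_pos(),current_force(),current_wrist_torque(),np.round(current_q(),4))
move_gripper(44,30)
print(current_opening(),current_force(),current_wrist_torque(),current_clock())
save('w3',get_image('wrist'))
move_gripper(36,30)
print(current_opening(),current_tcp_pos(),current_force(),current_wrist_torque(),current_clock())
save('w4',get_image('wrist'))
E
```

```text
[494.33866584 -73.91548849 204.95193386] [ 0.66510904  0.5569013  -0.31323351] [0.01354333 0.00585173 0.02349264] [-0.2878  0.1796  1.7037  0.      1.2573 -2.6029]
44.07978185067231 [-0.29042117  1.20389967 -0.33774575] [0.0673965  0.02746193 0.01932374] 10.1417
39.49667372068019 [493.00034089 -72.85632366 204.88490223] [-2.56638591  2.70963794  5.08735811] [ 0.59051607  0.6180215  -0.00260649] 10.4083
```

View pics/w4.png

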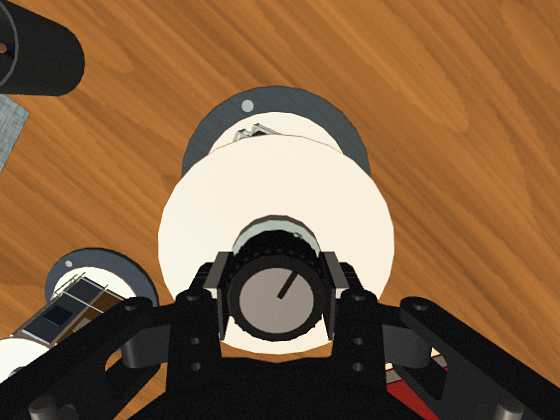

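The gripper holds the cap squarely at 39.5 mm, with its face at about (277,297) and the rib pointing up and to the right. The arm shifted about 1.3 mm along the jaw line, so I will let the centre adapt while turning down along the thread pitch.

```bash
cat >> h.py <<'E'
import json
def load(): return json.load(open('st.json'))
def store(s): json.dump(s,open('st.json','w'))
def yawnow():
    M=R.from_rotvec(current_orientation()).as_matrix(); return np.arctan2(M[1,0],M[0,0])
def step(s,dyaw,adapt=True):
    s['yaw']+=dyaw; s['z']+=0.64*dyaw
    rv=(R.from_euler('z',s['yaw'])*R.from_rotvec([np.pi,0,0])).as_rotvec()
    k=ik([s['x'],s['y'],s['z']],rv)
    assert k is not None
    goto_joints(k)
    p=np.array(current_tcp_pos());F=np.array(current_force());T=np.array(current_wrist_torque())
    yd=np.array([np.sin(s['yaw']),-np.cos(s['yaw'])])
    e=(F[:2]@yd)
    if adapt:
        a=np.clip(0.2*e,-.4,.4)*yd; s['x']+=a[0]; s['y']+=a[1]
        s['z']+=float(np.clip(0.03*(F[2]),-.1,.1))
    print(round(current_clock(),2),'yaw',round(s['yaw'],3),round(yawnow()%(2*np.pi),4),'q6',round(current_q()[5],4),'p',np.round(p-[s['x'],s['y'],s['z']],2),'F',np.round(F,1),'T',np.round(T,3),'X',round(s['x'],2),round(s['y'],2),round(s['z'],2))
    store(s); return T[2]
E
python3 - <<'E'
from h import *
s=dict(x=493.3,y=-73.15,z=204.7,yaw=1.286+2.6);store(s)
step(s,0)
for i in range(5):
    if step(s,-.15)>.3: print('stop');break
E
```

```text
10.71 yaw 3.886 3.886 q6 -2.602 p [-0.06  0.06  0.11] F [-2.7  1.5  5.6] T [ 0.351  0.417 -0.008] X 493.03 -72.86 204.8
10.97 yaw 3.736 3.739 q6 -2.4547 p [ 0.16 -0.28  0.03] F [-2.1  1.4  4.9] T [ 0.423  0.442 -0.031] X 492.8 -72.52 204.8
11.24 yaw 3.586 3.5909 q6 -2.306 p [ 0.3  -0.57 -0.05] F [-1.5  1.4  3.4] T [ 0.189  0.321 -0.069] X 492.64 -72.18 204.81
11.51 yaw 3.436 3.4418 q6 -2.1563 p [ 0.31 -0.52 -0.1 ] F [-1.9 -0.5  2.6] T [-0.056  0.197 -0.053] X 492.63 -72.15 204.79
11.78 yaw 3.286 3.2921 q6 -2.0066 p [ 0.26 -0.25 -0.09] F [-0.6 -1.3  1.3] T [-0.228  0.055 -0.104] X 492.67 -72.38 204.73
12.04 yaw 3.136 3.1423 q6 -1.8572 p [ 0.25 -0.2  -0.13] F [ 0.2 -0.2  1. ] T [-0.072 -0.041 -0.03 ] X 492.67 -72.42 204.67
```

```bash
python3 - <<'E'
from h import *
s=load()
save('w5',get_image('wrist'))
for i in range(24):
    if abs(step(s,-.12))>.22: print('stop');break
save('w6',get_image('wrist'))
print(current_wrist_torque(),current_opening())
a=cv2.imread('pics/w5.png')[230:360,180:380];b=cv2.imread('pics/w6.png')[230:360,180:380]
cv2.imwrite('pics/cmp56.png',cv2.resize(np.hstack([a,b]),None,fx=2,fy=2))
E
```

```text
12.34 yaw 3.016 3.0213 q6 -1.7363 p [ 0.25  0.03 -0.1 ] F [ 0.9 -1.2  0. ] T [-0.248 -0.122 -0.051] X 492.64 -72.63 204.59
12.59 yaw 2.896 2.9015 q6 -1.617 p [ 0.33  0.17 -0.06] F [ 0.4 -0.9 -0.5] T [-0.071 -0.126 -0.085] X 492.6 -72.78 204.5
12.84 yaw 2.776 2.7817 q6 -1.4974 p [ 0.27  0.05 -0.04] F [ 2.   0.1 -0.1] T [ 0.086 -0.295 -0.065] X 492.66 -72.63 204.42
13.09 yaw 2.656 2.6617 q6 -1.3772 p [ 0.22  0.01 -0.01] F [ 1.5 -0.5 -0.4] T [-0.013 -0.309  0.017] X 492.68 -72.59 204.33
13.34 yaw 2.536 2.5417 q6 -1.2571 p [ 0.16 -0.07 -0.01] F [ 2.1 -0.6 -0.6] T [-0.021 -0.316 -0.061] X 492.76 -72.47 204.23
13.59 yaw 2.416 2.4217 q6 -1.1368 p [-0.1  -0.39  0.04] F [ 2.8  0.4 -0.8] T [-0.084 -0.376 -0.073] X 493.03 -72.17 204.13
13.84 yaw 2.296 2.3018 q6 -1.0161 p [-0.1  -0.37  0.06] F [ 2.2 -2.  -1.3] T [-0.227 -0.238 -0.035] X 493.08 -72.13 204.02
14.09 yaw 2.176 2.1818 q6 -0.896 p [ 0.14 -0.21  0.06] F [-0.1 -2.1  0.1] T [-0.287 -0.203 -0.045] X 492.86 -72.28 203.94
14.34 yaw 2.056 2.0617 q6 -0.7763 p [-0.03 -0.28  0.06] F [ 1.9 -1.8 -0.1] T [-0.353 -0.318 -0.07 ] X 493.02 -72.2 203.8
[... 946 characters left out ...]
.168 -0.023] X 494.08 -72.41 203.39
16.59 yaw 0.976 0.9836 q6 0.3024 p [-1.05  0.13 -0.19] F [-1.6 -5.   1.7] T [-0.8    0.265 -0.039] X 494.31 -72.57 203.37
16.84 yaw 0.856 0.8646 q6 0.4212 p [-1.35  0.36 -0.28] F [-1.7 -5.4  2.4] T [-0.753  0.358 -0.053] X 494.61 -72.83 203.36
17.09 yaw 0.736 0.7454 q6 0.54 p [-1.37  0.37 -0.33] F [-3.2 -3.2  1.5] T [-0.672  0.45   0.025] X 494.65 -72.87 203.33
17.34 yaw 0.616 0.6254 q6 0.66 p [-1.54  0.57 -0.36] F [-3.6 -4.2  1.4] T [-0.628  0.466 -0.068] X 494.8 -73.09 203.3
17.59 yaw 0.496 0.5069 q6 0.7784 p [-1.54  0.59 -0.38] F [-4.7 -3.   1.1] T [-0.553  0.635  0.384] X 494.84 -73.15 203.25
stop
[-0.58620294  0.65001073  0.40745353] 39.33173969804363
```

View pics/cmp56.png

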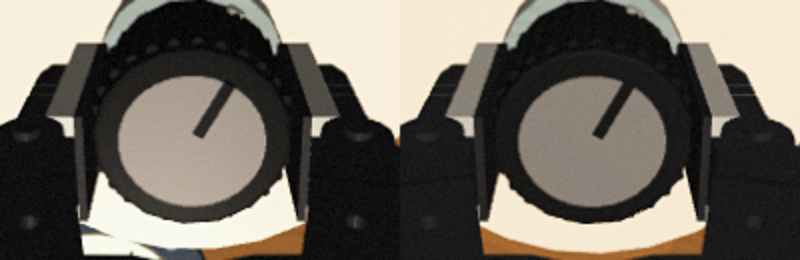

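The vertical moment jumped from -0.05 to +0.4 N m after 3.38 rad, which is inside the expected 2.2–4.6. The rib is unchanged between the jaws, so there was no slip. Next I re-centre on the measured axis and probe the stop with small steps.

```bash
python3 - <<'E'
from h import *
s=load();s['x'],s['y'],s['z']=493.35,-72.6,202.95
for d in [0,-.02,-.02,.02,.02,.02,.02,.02]:
    t=step(s,d,adapt=False)
    if t>.75:break
E
```

```text
17.89 yaw 0.496 0.5014 q6 0.7839 p [-0.07  0.08 -0.05] F [-0.9 -4.   1.2] T [-0.651  0.241  0.522] X 493.35 -72.6 202.95
18.14 yaw 0.476 0.4783 q6 0.8069 p [ 0.19  0.19 -0.01] F [-2.  -3.1  0.9] T [-0.535  0.168  0.677] X 493.35 -72.6 202.94
18.39 yaw 0.456 0.4572 q6 0.8278 p [0.44 0.3  0.03] F [ 0.2 -2.2  0.2] T [-0.309 -0.051  0.825] X 493.35 -72.6 202.92
```

```bash
python3 - <<'E'
from h import *
s=load()
save('w7',get_image('wrist'))
for d in [.03,.03,.03,.03,.03,.03]:
    t=step(s,d,adapt=False)
E
```

```text
18.69 yaw 0.486 0.4847 q6 0.8 p [0.4  0.3  0.03] F [ 0.5 -1.9 -0.2] T [-0.259 -0.144  0.409] X 493.35 -72.6 202.94
18.94 yaw 0.516 0.5142 q6 0.7705 p [0.39 0.31 0.03] F [ 2.2 -1.   0.1] T [-0.143 -0.23   0.11 ] X 493.35 -72.6 202.96
19.19 yaw 0.546 0.5447 q6 0.7402 p [0.35 0.33 0.04] F [1.7 0.4 0.1] T [-0.014 -0.352  0.035] X 493.35 -72.6 202.98
19.44 yaw 0.576 0.5748 q6 0.7101 p [0.36 0.3  0.06] F [ 2.4  0.6 -1.2] T [ 0.096 -0.485  0.038] X 493.35 -72.6 203.0
19.69 yaw 0.606 0.6049 q6 0.6801 p [0.29 0.32 0.06] F [ 3.   2.  -1.4] T [ 0.219 -0.493  0.043] X 493.35 -72.6 203.02
19.94 yaw 0.636 0.635 q6 0.65 p [0.27 0.34 0.03] F [ 3.2  2.7 -1.2] T [ 0.292 -0.581  0.043] X 493.35 -72.6 203.04
```

The stop is confirmed: torque rose to 0.83 N m, then unloaded. The cap left the stop at a finger yaw of about 0.52. Backing off 1.571 rad from there.

```bash
python3 - <<'E'
from h import *
s=load()
tgt=0.521+np.pi/2
n=10;d=(tgt-s['yaw'])/n
for i in range(n): step(s,d,adapt=False)
dwell(.2)
print(yawnow(),current_force(),current_wrist_torque(),current_opening())
save('w8',get_image('wrist'))
for n in ['w4','w5','w6','w7','w8']:
    im=cv2.imread(f'pics/{n}.png')
    g=cv2.cvtColor(im,cv2.COLOR_BGR2GRAY)
    # face blob
    x0,y0=225,255
    m=(g[y0:345,x0:330]>85).astype(np.uint8)
    k,l,st,ct=cv2.connectedComponentsWithStats(m); 
    i=l[305-y0,270-x0]; b=(l==i).astype(np.uint8)
    cn,_=cv2.findContours(b,0,cv2.CHAIN_APPROX_NONE);h=cv2.convexHull(max(cn,key=cv2.contourArea))
    f=np.zeros_like(b);cv2.fillPoly(f,[h],1);f=cv2.erode(f,np.ones((5,5)))
    r=((g[y0:345,x0:330]<70)&(f>0)).astype(np.uint8)
    pts=np.argwhere(r)[:,::-1].astype(np.float32)
    if len(pts)<10: print(n,len(pts),st[i]);continue
    v=cv2.fitLine(pts,cv2.DIST_L2,0,.01,.01).ravel()
    print(n,len(pts),'rib',round(float(np.arctan2(-v[1],v[0])),4),'fit',cv2.fitEllipse(h)[0])
E
```

```text
20.21 yaw 0.782 0.7779 q6 0.5071 p [0.24 0.39 0.04] F [ 2.4  2.7 -0.6] T [ 0.423 -0.679  0.089] X 493.35 -72.6 203.13
20.48 yaw 0.927 0.9221 q6 0.3629 p [0.12 0.45 0.  ] F [3.3 3.3 0. ] T [ 0.563 -0.614  0.046] X 493.35 -72.6 203.23
20.74 yaw 1.073 1.0665 q6 0.2185 p [0.04 0.5  0.  ] F [ 2.9  3.5 -0.8] T [ 0.639 -0.615  0.089] X 493.35 -72.6 203.32
21.01 yaw 1.218 1.212 q6 0.073 p [-0.05  0.55 -0.01] F [ 3.   4.1 -0. ] T [ 0.644 -0.602  0.024] X 493.35 -72.6 203.41
21.27 yaw 1.364 1.3562 q6 -0.0711 p [-0.14  0.57  0.01] F [3.4 5.  0.6] T [ 0.664 -0.538 -0.024] X 493.35 -72.6 203.51
21.54 yaw 1.509 1.5008 q6 -0.2159 p [-0.27  0.57 -0.02] F [2.4 4.1 0. ] T [ 0.758 -0.474  0.05 ] X 493.35 -72.6 203.6
21.81 yaw 1.655 1.6453 q6 -0.3603 p [-0.35  0.57 -0.  ] F [ 2.   5.8 -0.3] T [ 0.769 -0.472  0.089] X 493.35 -72.6 203.69
22.07 yaw 1.801 1.79 q6 -0.505 p [-0.47  0.57 -0.  ] F [2.5 5.2 0.4] T [ 0.867 -0.344  0.041] X 493.35 -72.6 203.78
22.34 yaw 1.946 1.9349 q6 -0.6498 p [-0.56  0.55 -0.03] F [0.9 5.1 1.5] T [ 0.815 -0.301  0.044] X 493.35 -72.6 203.88
22.61 yaw 2.092 2.0801 q6 -0.7951 p [-0.65  0.48 -0.05] F [1.2 5.1 1.6] T [ 0.833 -0.251  0.048] X 493.35 -72.6 203.97
2.079897390055443 [0.86670196 4.73621892 0.85010486] [ 0.83274405 -0.236298    0.06327332] 39.18285308615973
w4 160 rib 1.0106 fit (51.06631088256836, 45.16551971435547)
w5 150 rib 1.0116 fit (50.49677276611328, 45.231239318847656)
w6 161 rib 1.025 fit (50.63172912597656, 45.31584167480469)
w7 156 rib 1.0747 fit (50.87883377075195, 46.245296478271484)
w8 157 rib 1.0417 fit (50.860233306884766, 46.115074157714844)
```

View pics/w8.png

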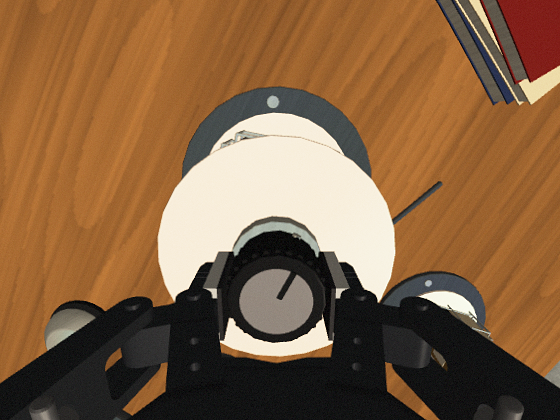

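The rib gives an independent check. World cap angle from the stop to now is 1.590 rad, less 0.013–0.026 rad of stop give, so 1.564–1.577. The finger yaw gives 1.559. A last look at the surroundings, then hand in.

```bash
python3 - <<'E'
from h import *
im=get_image('top');save('t9',im)
a=cv2.imread('pics/top0.png').astype(int);d=np.abs(im[:,:,::-1].astype(int)-a).max(2)
for n,(x,y) in dict(books=(221,203),hexkey=(286,192),penpot=(365,212),bell=(369,260)).items():
    print(n,d[y-18:y+18,x-18:x+18].mean().round(1))
print(current_opening(),current_force(),current_wrist_torque(),current_clock())
hand_in()
E
```

```text
books 2.3
hexkey 25.8
penpot 2.2
bell 2.4
39.07033358554919 [1.79649835 5.88167262 1.4974183 ] [ 0.84437344 -0.2202499   0.07361789] 22.9083
the job is handed in; nothing more can be done
```

View pics/t9.png

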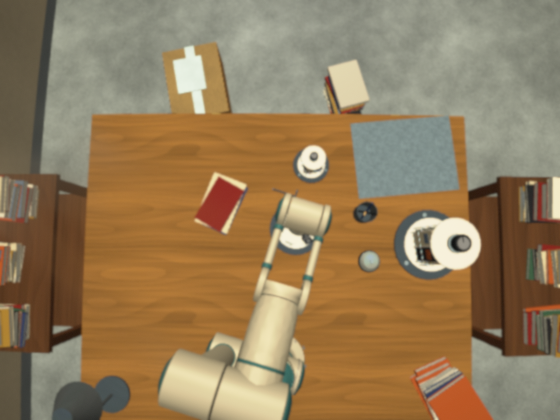

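The cap is backed off a quarter turn from its washer, held in the closed gripper, and handed in at 22.9 s of the 64 s. I gripped the middle spinner's cap at 30 N and turned it about 3.4 rad clockwise, following the thread down. It met the hard stop, where the moment rose from about 0 to 0.83 N m, and I then unscrewed it a quarter turn.

**Back-off angle:** the finger yaw gives 1.559 rad and the rib on the cap gives 1.564–1.577, against 1.571 wanted. The fingers crept about 0.05 rad round the cap at the stop. I took the zero point from the unloading side, so this creep is allowed for.

**Load on the spinner:** the last readings were about 6 N sideways and 1.5 N vertical, under the 15 N limit. I left the sideways force as it was, because re-centring might have turned the cap. It comes from roughly half a millimetre of centring error.

**Bystanders:** books, bell and pen pot look unchanged from above. The hex key could not be compared in that view because the arm covers part of it. The arm and gripper stayed well above it, and the wrist view just before showed only part of it, so its position is not confirmed by measurement.

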